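Load the carriage of a clamped hood with tube offcuts

ROBOT

A 7-joint arm with a two-finger parallel gripper is mounted at the origin on a cart in front of the work surface, level with it; the furniture and walls round the work are solid. World frame = base frame: x ahead of the robot, y to its left, z up, the work surface at z = 0. Lengths are in m, angles in rad, forces in N, time in s.
With the tool pointing down it reaches from about 0.4 to 0.85 m from the base axis. Payload 6.9 kg.
Tool frame: the origin (TCP) lies on the centre line of the jaws, within the pads' length; the fingertips stand 19 mm ahead of it and the grasp point (between the pads) is the TCP (r.tip_reach is the distance from the TCP to the fingertips, in m); z points along the fingers, y is the line along which they close (so a half turn about z gives the same grasp; the last joint's range is limited). The gripper opens to 85 mm and grips with 20 to 120 N. Pads are 22 mm wide; open, the fingers measure 114 mm over their backs; the gripper's body (76 mm by 85 mm) begins 54 mm behind the grasp point. The pads swing forward as they close: fully open they stand 13 mm farther back than shut.
Start: joints at [1.321, 0.507, -0.238, 1.5, 0.126, 1.149, -0.155], TCP at [0.217, -0.586, 0.25] pointing down, gripper open.
Joint ranges: [-3.08, 3.08], [-0.24, 2.05], [-1.43, 1.35], [0, 2.5], [-1.52, 4.66], [0.17, 1.96], [-2.89, 2.89]. Speed limits (rad/s): [2.39, 2.39, 3.14, 3.14, 3.14, 3.14, 3.14].

INTERFACE

Orientations are given as [roll, pitch, yaw] about the fixed x, y, z axes, in that order (R = Rz(yaw) Ry(pitch) Rx(roll)).
In Python, from plant import r, read_camera, cut_out, telemetry gives the robot as it stands. Calls block until the motion is done:
- r.move_pose(position, orientation): joint-space move of the TCP to a pose.
- r.line_to(position, speed=0.15, attitude=None, guard=None): straight line of the TCP; attitude=None keeps the orientation; speed is the mean speed in m/s. With guard (N) it stops when the force on the tool has changed by that much, and returns True; else False.
- r.set_joints(angles): joint-space move.
- r.open_gripper() and r.clamp(): open the fingers fully, or close them until they stop; the grip force is fixed at half the most.
- r.hold(seconds).
- r.solve_ik(position, orientation): joint angles nearest the present ones, or None.
- read_camera(name): name is "scene" or "top"; returns a dict with "pixels" (384x512x3 uint8, blue, green, red), "z_map" (384x512 float32, m along the optical axis (not along the pixel's ray), 0 where there is no reading), "fx", "fy", "cx", "cy" (pixels), "extrinsics" (4x4, takes a point from camera to world coordinates). Camera axes: x right, y up, looking along -z (the intrinsics and any distortion apply to the point x, -y, -z); pixel columns grow to the right and rows downward; lengths in m; the calibration is good to about 2 mm. A picture is of the moment at which its call begins.
A pose or a line that the arm cannot do raises r.Unreachable and nothing moves.
- r.job_done(): hands the job in; it is judged then, once.
Trained networks look in the newest picture that a camera, given by its name, has taken for a name from the list of things; names that differ only in an ending like _2 or _b are one class to them, and where a whole thing is asked for, a point or a joint stands for the part that bears it (a point fixed in the world has none). Each returns a list of dicts, best first, with "score" (0 to 1); they miss things now and then, are a little off and sometimes report something else, mostly with a low value. They report only what shows in the picture. A call takes as long as a camera call.
- cut_out(name, camera): "pixels" (384x512 bool, what is visible of it) and "xy" ([column, row] in pixels, amid what is visible of it).
Readings, each from a call of its own:
- telemetry.get_clock(): time.
- telemetry.get_q(): joint angles.
- telemetry.get_dq(): joint speeds.
- telemetry.get_joint_efforts(): joint torques, N m.
- telemetry.get_position(): TCP position.
- telemetry.get_tool_rot(): TCP orientation.
- telemetry.get_wrist_force(): force on the tool from outside, world axes, zero at the start.
- telemetry.get_torque(): the same for the moment, N m.
- telemetry.get_gripper_width(): finger opening in m.
- telemetry.get_grasp_force(): force on a finger pad.
Only numpy, scipy, OpenCV 4.12 (cv2) and the standard library are available. Lean on these libraries where they do the work, as an engineer would, in place of code of your own. Each camera call takes 0.05 s, during which the arm holds its last target. There are 200 camera calls.

TASK

Load the short square tube offcuts into the steel hood: loosen its clamp knob (anticlockwise) as far as it turns, draw the carriage straight out by its handle until it stops, keeping it level, and lay every short tube that is on the table across the carriage, each down in a bay of its own. Then push the carriage fully home and turn the knob clockwise until it is tight again. Leave the long, thicker tube and the other things on the table where they are.

Things in the scene. Friction and masses are not known exactly. Their poses are not given: they have to be found in the camera images.
- hood: fixed steel hood over a flat channel on a long base plate. Origin on the table under the hood's middle, z up; the carriage comes out towards its -y. Hood: x -59 to 59, y -115 to 117 mm, roof top at z 64; inside 108 wide, 55 high (50 at the mouth). The base plate, 5 mm thick, x -65 to 65, y -302 to 118 mm, carries the drawn-out carriage.
- knob_grip (a point): grip point of the black wing knob on the hood's roof, at 0, 87, 97 mm in the hood's frame. The wing is a bar 56 mm long (along this point's x), 14 mm thick, 74 to 107 mm above the table, turning about the upright axis through this point: pinch it across its 14 mm from above. Below it a hub 26 mm across and a boss 32 mm across reach up to 74 mm.
- clamp_knob (a joint): turn of the wing knob in rad: 0 tight, 2.8 fully loose, a stop at each end; grows anticlockwise seen from above. It lifts a pin out of a notch in the carriage: held below about 1.8, free near 2.8; the pin goes back in only with the carriage within 3 mm of home. Stiff (0.12 N m), stays where left, needs two or more grips.
- carriage: loose steel slide under the hood, 0.6 kg, axes parallel to the hood's. Origin under its floor, 5 mm above the table; at the hood's x = y = 0 when home. Floor 104 x 221 mm, 6 mm thick, sides 16 mm tall, y -110 to 111 mm; a tongue to y -184 mm carries the handle. It slides along y: side play 2 mm each way, play in height 2 mm.
- handle (a point): middle of the carriage's handle: a level bar 78 mm long (along this point's x), 12 x 12 mm thick, 43 mm above the table, with an upright 10 mm wide near each end (58 mm free between); the tongue below it tops out 11 mm above the table. Pinch it across its 12 mm from above. In the hood's frame it is at y = -170 mm when home (49 mm clear of the hood), -352 mm when fully drawn out, where a stop holds the carriage.
- tube_1_centre (a point): short square steel tube offcut, 30 x 85 x 30 mm, about 0.25 kg, wall 3 mm, lying flat on the table (other tubes of this size are its twins; 2 or 3 of them are there, an absent one has no pose). The point is its centre, 15 mm above what it lies on; its y axis runs along its 85 mm length. Grasp it across its 30 mm width
- tube_2_centre (a point): short square steel tube offcut, 30 x 85 x 30 mm, about 0.25 kg, wall 3 mm, lying flat on the table (other tubes of this size are its twins; 2 or 3 of them are there, an absent one has no pose). The point is its centre, 15 mm above what it lies on; its y axis runs along its 85 mm length. Grasp it across its 30 mm width
- tube_3_centre (a point): short square steel tube offcut, 30 x 85 x 30 mm, about 0.25 kg, wall 3 mm, lying flat on the table (other tubes of this size are its twins; 2 or 3 of them are there, an absent one has no pose). The point is its centre, 15 mm above what it lies on; its y axis runs along its 85 mm length. Grasp it across its 30 mm width
- bay_1 (a point): bay 1 of the carriage, nearest the handle, 86 mm from the handle bar: the centre of a tube that lies in it, 26 mm above the table, 15 above the carriage's floor. The tube lies across the carriage, along this point's x, between two ribs 4 mm tall with 4 mm play each side (5 mm at its ends). Clear of the hood only when the carriage is fully out.
- bay_2 (a point): bay 2 of the carriage, in the middle, 142 mm from the handle bar: the centre of a tube that lies in it, 26 mm above the table, 15 above the carriage's floor. The tube lies across the carriage, along this point's x, between two ribs 4 mm tall with 4 mm play each side (5 mm at its ends). Clear of the hood only when the carriage is fully out.
- bay_3 (a point): bay 3 of the carriage, nearest the hood, 198 mm from the handle bar: the centre of a tube that lies in it, 26 mm above the table, 15 above the carriage's floor. The tube lies across the carriage, along this point's x, between two ribs 4 mm tall with 4 mm play each side (5 mm at its ends). Clear of the hood only when the carriage is fully out.
- long_tube: long thick square tube, 40 x 130 x 40 mm, origin at the centre of its underside: not to be loaded, to be left alone
- magnet: triangular magnetic weld square lying flat, 61 x 86 x 18 mm, origin at its underside: to be left alone
- loose_pin: black weld-table pin standing on its head, 29 x 29 x 45 mm, origin at its underside: to be left alone
- flange: turned flange ring lying flat, 68 mm across, 12 mm thick, origin at its underside: to be left alone

How it is judged:
By the outcome, as a careful person would: the job done as asked, in the order asked, and still so for the second after the job is handed in, with the robot touching nothing.
Of tube_1, tube_2, tube_3 only 2 to 3 are there at a start; the rules pass over those that are not, and their reading is None.
At some moment in a run one of tube_1, tube_2, tube_3 may be knocked a few centimetres aside while the robot is not near it.
Once in a run the grip may slacken for a moment while it holds something.
It also fails if it takes over 208 s, if anything falls off the work surface, if the arm or the gripper's body presses on something with over 40 N, if the wrist force passes 120 N, or if a joint passes its speed limit or range.

## Working session

There is one attempt and no reset: what is moved stays moved. The work goes in short steps, each a Python script; the robot and the scene stay as the last script left them, time stands still between calls to the robot, and variables do not carry over. Pictures are saved under pics/ and viewed, at most 14 in all, crops included, and the job is handed in when it is done.

```bash
ls; mkdir -p pics
python3 - <<'E'
from plant import r, read_camera, cut_out, telemetry
import cv2,numpy as np
for c in("top","scene"):
    d=read_camera(c); cv2.imwrite(f"pics/{c}0.png",d["pixels"])
    np.savez(f"{c}0.npz",**{k:v for k,v in d.items()})
    print(c,d["fx"],d["fy"],d["cx"],d["cy"],[k for k in d]); print(np.round(d["extrinsics"],3))
    for n in("hood","clamp_knob","carriage","handle","tube_1_centre","long_tube","magnet","loose_pin","flange"):
        o=cut_out(n,c); print(n,[(round(x["score"],2),np.round(x["xy"]).tolist(),int(x["pixels"].sum())) for x in o])
print(telemetry.get_clock(),telemetry.get_position(),telemetry.get_tool_rot())
E
```

```text
pics
top 392.335864744963 392.335864744963 254.86520037504945 196.98313299818366 ['pixels', 'z_map', 'fx', 'fy', 'cx', 'cy', 'extrinsics']
[[ 0.01   0.987 -0.159  0.337]
 [-1.     0.012  0.012 -0.07 ]
 [ 0.014  0.158  0.987  1.238]
 [ 0.     0.     0.     1.   ]]
hood [(0.87, [209.0, 171.0], 4983)]
clamp_knob [(0.45, [159.0, 157.0], 132)]
carriage [(0.68, [234.0, 173.0], 561)]
handle [(0.76, [234.0, 176.0], 588)]
tube_1_centre [(0.56, [242.0, 231.0], 262)]
long_tube [(0.56, [132.0, 234.0], 562)]
magnet [(0.82, [337.0, 260.0], 399), (0.65, [192.0, 216.0], 300)]
loose_pin [(0.25, [157.0, 156.0], 155)]
flange [(0.63, [370.0, 162.0], 212)]
scene 442.5320041395898 442.5320041395898 246.19799201409515 196.1341525177813 ['pixels', 'z_map', 'fx', 'fy', 'cx', 'cy', 'extrinsics']
[[-0.457  0.468 -0.756 -0.578]
 [-0.889 -0.228  0.397  0.491]
 [ 0.014  0.854  0.52   0.833]
 [ 0.     0.     0.     1.   ]]
hood [(0.93, [187.0, 208.0], 3541), (0.57, [226.0, 201.0], 247)]
clamp_knob [(0.48, [148.0, 196.0], 80)]
carriage [(0.53, [224.0, 205.0], 271)]
handle [(0.74, [198.0, 236.0], 386), (0.54, [222.0, 204.0], 277)]
tube_1_centre [(0.82, [247.0, 229.0], 365)]
long_tube [(0.69, [146.0, 263.0], 946)]
magnet []
loose_pin []
flange [(0.42, [312.0, 179.0], 159)]
1.0 [ 0.21707607 -0.58609127  0.25029759] [ 3.14156888e+00 -1.01611978e-06  3.54713107e-01]
```

Run:
```python
import cv2
i=cv2.imread("pics/top0.png")[110:300,90:410]; cv2.imwrite("pics/t0c.png",cv2.resize(i,(800,475),interpolation=cv2.INTER_CUBIC))
i=cv2.imread("pics/scene0.png")[120:320,80:380]; cv2.imwrite("pics/s0c.png",cv2.resize(i,(800,533),interpolation=cv2.INTER_CUBIC))
```

```text
(no output)
```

View pics/t0c.png

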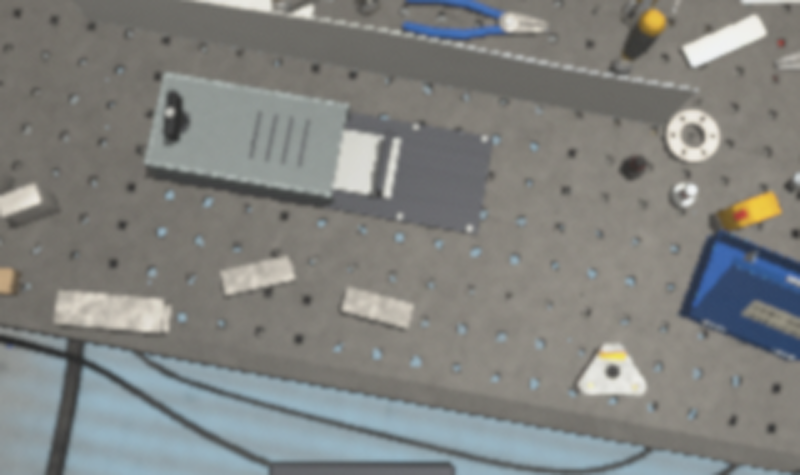

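View pics/s0c.png

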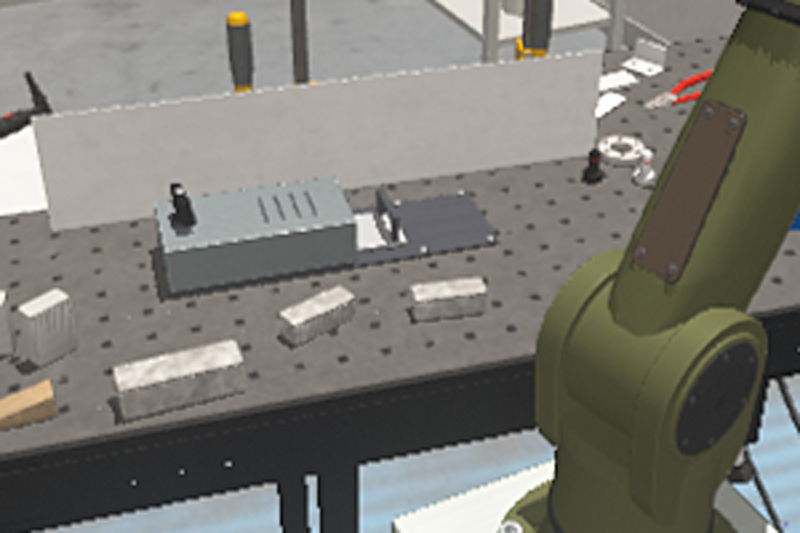

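```bash
cat > h.py <<'E'
import numpy as np, cv2
from plant import r, read_camera, cut_out, telemetry as T
def cloud(d):
    z=d["z_map"]; v,u=np.mgrid[0:384,0:512]
    p=np.stack([(u-d["cx"])*z/d["fx"],-(v-d["cy"])*z/d["fy"],-z,np.ones_like(z)],-1)@np.asarray(d["extrinsics"]).T
    p=p[...,:3]; p[z==0]=np.nan; return p
def rect(P,lo,hi,box):
    "top faces with z in lo..hi in box x0,x1,y0,y1: (centre, length dir angle, size, n, z)"
    m=(P[...,2]>lo)&(P[...,2]<hi)&(P[...,0]>box[0])&(P[...,0]<box[1])&(P[...,1]>box[2])&(P[...,1]<box[3])
    n,lab,st,ce=cv2.connectedComponentsWithStats(m.astype(np.uint8),connectivity=8)
    out=[]
    for i in range(1,n):
        if st[i,4]<40: continue
        q=P[lab==i]; (c,s,a)=cv2.minAreaRect((q[:,:2]*1000).astype(np.float32))
        if s[0]<s[1]: s=s[::-1]; a+=90
        out.append(dict(c=np.array(c)/1000,ang=(a+90)%180-90,size=np.round(s),n=len(q),z=round(float(np.median(q[:,2])),4),px=ce[i].round()))
    return out
E
python3 - <<'E'
from h import *
for c in("top","scene"):
    d=dict(np.load(c+"0.npz")); P=cloud(d)
    print(c,"table",np.round(np.nanmedian(P[270 if c=="top" else 250,200:300],0),4))
    for n,lo,hi in(("tube",.022,.034),("long",.035,.0455),("hood",.057,.068),("knob",.095,.115),("low",.008,.02)):
        print(n)
        for o in rect(P,lo,hi,(0,1,-1,.6)): print("  ",o["c"].round(4),round(o["ang"],1),o["size"],o["n"],o["z"],o["px"])
E
```

```text
top table [ 0.2862 -0.0721 -0.7927]
tube
   [0.8985 0.444 ] -52.2 [80. 42.] 159 0.0285 [92. 83.]
   [ 0.8878 -0.665 ] 19.4 [57.  6.] 40 0.0285 [432.  92.]
   [0.7375 0.0256] 80.4 [157.   4.] 57 0.0283 [222. 133.]
   [ 0.703  -0.1714] 79.2 [101.   3.] 41 0.0279 [282. 144.]
   [0.4594 0.1082] -76.2 [85. 31.] 270 0.0292 [192. 219.]
   [0.4489 0.4232] -88.6 [30. 28.] 58 0.0255 [ 91. 221.]
   [ 0.4214 -0.0414] 75.2 [85. 30.] 266 0.0294 [240. 232.]
   [0.074  0.0076] 81.2 [89. 17.] 67 0.029 [221. 349.]
   [ 0.031 -0.068] 37.9 [83. 16.] 57 0.0291 [248. 365.]
long
   [0.4123 0.2843] 85.6 [131.  40.] 556 0.0397 [133. 234.]
   [0.0731 0.0002] -89.3 [94. 13.] 68 0.0398 [224. 352.]
hood
   [0.7352 0.0154] 80.5 [124.   3.] 48 0.0623 [224. 130.]
   [0.63   0.1219] 81.0 [233. 120.] 2622 0.0634 [190. 163.]
   [ 0.5444 -0.5036] -69.1 [52. 30.] 120 0.0612 [392. 193.]
   [ 0.3857 -0.4893] 68.4 [125.   7.] 67 0.0649 [389. 245.]
knob
   [0.8677 0.4626] -44.7 [170.  29.] 324 0.1016 [77. 83.]
   [0.8048 0.0131] -61.1 [137.  24.] 149 0.111 [223. 103.]
   [ 0.7275 -0.0301] 80.0 [758.   6.] 538 0.1045 [239. 1
[... 3245 characters left out ...]

   [0.7789 0.2801] 81.2 [130.  16.] 120 0.0139 [118. 201.]
   [ 0.6002 -0.0286] -11.3 [80. 63.] 149 0.0097 [221. 207.]
   [ 0.2431 -0.718 ] -28.9 [90. 20.] 85 0.0112 [446. 209.]
   [0.5701 0.1326] 80.5 [232.  13.] 222 0.0142 [178. 221.]
   [0.5677 0.5229] -4.9 [319.  28.] 370 0.0135 [ 52. 260.]
   [ 0.4053 -0.0375] 75.1 [85. 11.] 93 0.0145 [249. 234.]
   [0.443  0.1056] -78.7 [86.  8.] 71 0.0133 [201. 241.]
   [0.5639 0.4533] -88.4 [53. 20.] 64 0.0127 [ 76. 249.]
   [0.529  0.3942] 87.7 [53. 24.] 66 0.0149 [ 99. 250.]
   [0.391  0.2869] 85.8 [128.  10.] 156 0.0144 [148. 268.]
   [0.4497 0.4516] 86.0 [81. 38.] 189 0.0138 [ 83. 274.]
   [0.0635 0.0708] -36.5 [154.  43.] 537 0.0119 [274. 325.]
```

```bash
cat >> h.py <<'E'
YAW=np.radians(-9.1); O=np.array([.6290,.1215])
def W(x,y,z):
    c,s=np.cos(YAW),np.sin(YAW); return [O[0]+c*x-s*y,O[1]+s*x+c*y,z]
def down(a): return [np.pi,0,(a+np.pi)%(2*np.pi)-np.pi]
E
python3 - <<'E'
from h import *
d=dict(np.load("top0.npz")); P=cloud(d)
# hood roof edges in hood-aligned yaw: fit lines to long-edge pixels
m=(P[...,2]>.057)&(P[...,2]<.068)&(abs(P[...,0]-.63)<.12)&(abs(P[...,1]-.122)<.14)
q=P[m][:,:2]; c=q-[.63,.122]
for y in(-9,-9.5,-10,-8.5):
    a=np.radians(y); u=c@[np.cos(a),np.sin(a)]; v=c@[-np.sin(a),np.cos(a)]
    hi=[];lo=[];b=np.linspace(-.105,.105,22)
    for k in range(21):
        s=u[(v>b[k])&(v<b[k+1])]; hi.append(s.max()); lo.append(s.min())
    x=(b[1:]+b[:-1])/2; print(y,"slope deg",np.degrees(np.polyfit(x,hi,1)[0]).round(2),np.degrees(np.polyfit(x,lo,1)[0]).round(2),"mid x",(np.mean(hi)+np.mean(lo))/2,"y",v.min(),v.max())
hb=rect(P,.036,.055,(.5,.7,-.12,.02)); print("handle",[(o["c"],o["ang"],o["size"],o["z"]) for o in hb],"pred",W(0,-.17,.043))
w=P[(abs(P[...,0]-.72)<.06)&(abs(P[...,1])<.15)]; print("wall top",np.nanmax(w[:,2]))
print("tip",r.tip_reach)
for a in range(-189,190,30):
    s=r.solve_ik(W(0,.087,.13),down(np.radians(a))); print(a,None if s is None else np.round(s,2))
E
```

```text
-9 slope deg -25.87 0.42 mid x 0.016428434805603947 y -0.12262740782140352 0.11626011962982698
-9.5 slope deg -26.35 -0.11 mid x 0.016407741881909257 y -0.12158130317679067 0.11664360865259664
-10 slope deg -26.42 -0.62 mid x 0.01643768062422921 y -0.1205259396452197 0.11701821481296332
-8.5 slope deg -25.35 0.92 mid x 0.01640706316025919 y -0.12366417391413945 0.11655952844285622
handle [(array([ 0.60074963, -0.04658814]), -8.795890808105469, array([75., 12.]), 0.048)] pred [np.float64(0.6021131285667378), np.float64(-0.04636034714765494), 0.043]
wall top 0.266791793356436
tip 0.019
-189 [ 0.15  0.85 -0.98  1.5   0.74  1.19  0.46]
-159 [ 0.23  0.96 -1.23  1.5   0.92  1.33  0.85]
-129 [ 0.23  0.96 -1.23  1.5   0.92  1.33  1.38]
-99 [ 0.23  0.96 -1.23  1.5   0.92  1.33  1.9 ]
-69 [-0.88  0.97  1.15  1.52 -0.91  1.26 -2.37]
-39 [-0.19  0.69 -0.29  1.51  0.22  0.97 -2.79]
-9 [-0.11  0.71 -0.43  1.51  0.33  1.   -2.36]
21 [-0.03  0.74 -0.58  1.5   0.44  1.03 -1.93]
51 [ 0.04  0.77 -0.73  1.5   0.55  1.08 -1.49]
81 [ 0.06  0.78 -0.78  1.5   0.59  1.1  -1.  ]
111 [ 0.09  0.8  -0.83  1.5   0.63  1.12 -0.51]
141 [ 0.12  0.83 -0.91  1.5   0.68  1.15 -0.02]
171 [ 0.15  0.85 -0.98  1.5   0.74  1.19  0.46]
```

```bash
sed -i 's/^YAW=.*/YAW=np.radians(-9.3); O=np.array([.6285,.1212])/' h.py
python3 - <<'E'
from h import *
a=down(YAW)
r.clamp(); r.move_pose([.45,-.2,.08],a); print("t",T.get_clock())
print(r.line_to([.45,-.2,.012],speed=.03,guard=6),T.get_position(),T.get_wrist_force())
r.line_to([.45,-.2,.2],speed=.3); r.open_gripper()
s=r.solve_ik(W(0,.087,.2),a); print(np.round(s,2)); r.set_joints(s)
print("t",T.get_clock(),T.get_position(),W(0,.087,.2))
E
```

```text
t 3.525
True [ 0.44999475 -0.20000714  0.01909876] [0.16245384 1.09366595 7.3658313 ]
[-0.18  0.63 -0.3   1.42  0.19  1.12 -2.24]
t 8.5083 [0.64299913 0.20476912 0.20004909] [np.float64(0.6425595324359924), np.float64(0.20705644732739223), 0.2]
```

Run:
```python
from h import *
print(r.line_to(W(0,.087,.097),speed=.1,guard=10),T.get_position())
r.clamp(); print(T.get_gripper_width(),T.get_grasp_force(),T.get_wrist_force())
q=np.array(T.get_q()); print(q.round(3))
for d in(.7,1.4,2.1,2.8,2.86):
    p=q.copy(); p[6]+=d; r.set_joints(p); print(d,T.get_q()[6]-q[6],T.get_position(),T.get_torque().round(2),T.get_wrist_force().round(1),T.get_gripper_width(),"t",T.get_clock())
```

```text
False [0.64300003 0.20725928 0.09774638]
0.012952932398426523 59.51619565486908 [-1.04544182 -0.65334862  2.74900291]
[-0.192  0.726 -0.276  1.54   0.232  0.908 -2.278]
0.7 0.697490118603108 [0.642491   0.20641535 0.09722963] [-0.39  0.33  0.1 ] [-0.8 -2.1  1.9] 0.012984060924327455 t 11.05
1.4 1.3966649084963667 [0.64280409 0.20618259 0.09722778] [-0.73  0.05  0.14] [ 0.1 -3.4  1.7] 0.013127311297360094 t 11.7583
2.1 2.0964601970321266 [0.64317929 0.20620487 0.09725559] [-0.88 -0.45  0.16] [ 2.4 -3.8  1. ] 0.013226897855366933 t 12.4667
2.8 2.7977676771846767 [0.6434537  0.20646444 0.09724044] [-0.81 -0.73 -0.14] [ 3.6 -3.9 -0.6] 0.012919277646943013 t 13.175
2.86 2.856031393369107 [0.64330129 0.20657653 0.09730294] [-0.58 -0.75 -1.51] [ 4.4 -3.1  0.6] 0.013143259582150794 t 13.425
```

Run:
```python
from h import *
a=down(YAW)
r.open_gripper(); r.hold(.2); p=T.get_position(); r.line_to([p[0],p[1],.2],speed=.25)
r.move_pose(W(0,-.179,.16),a); r.hold(.2)
print("t",T.get_clock(),np.subtract(T.get_position(),W(0,-.179,.16)).round(4))
print(r.line_to(W(0,-.179,.0435),speed=.1,guard=10),np.subtract(T.get_position(),W(0,-.179,.0435)).round(4))
f0=T.get_wrist_force(); r.clamp(); r.hold(.2); print(T.get_gripper_width(),T.get_grasp_force(),f0.round(1),T.get_wrist_force().round(1))
g=r.line_to(W(0,-.358,.0435),speed=.08,guard=20); p=T.get_position(); print(g,p,np.subtract(p,W(0,-.352,.0435)).round(4),T.get_wrist_force().round(1),T.get_gripper_width(),"t",T.get_clock())
d=read_camera("top"); cv2.imwrite("pics/t1.png",cv2.resize(d["pixels"][110:300,90:410],(800,475),interpolation=cv2.INTER_CUBIC))
```

```text
t 16.8167 [ 0.0001  0.0004 -0.0001]
False [ 0.0005 -0.0001  0.0007]
0.01089513483490551 59.29128170013428 [ 0.7 -0.2  0.4] [1.1 4.8 4.4]
False [ 0.57202689 -0.22771699  0.04399498] [ 0.0004 -0.0015  0.0005] [-0.2 10.   7.1] 0.010770018521113867 t 21.3917
```

View pics/t1.png

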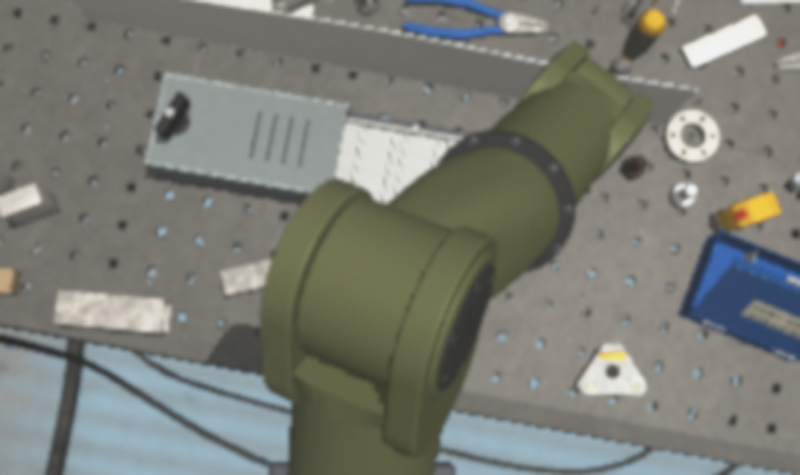

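The carriage is out with both ribs and floor visible (crop 345–450, 120–200), and the knob wing has turned. Next I release the handle and find the tubes again.

```bash
cat >> h.py <<'E'
def look(tag):
    d=read_camera("top"); cv2.imwrite(f"pics/{tag}.png",cv2.resize(d["pixels"][110:300,90:410],(800,475),interpolation=cv2.INTER_CUBIC)); P=cloud(d)
    for o in rect(P,.022,.034,(.3,.6,-.6,.5)): print("tube?",o["c"].round(4),round(o["ang"],1),o["size"],o["n"])
    for o in rect(P,.036,.055,(.4,.7,-.35,.02)): print("hi",o["c"].round(4),round(o["ang"],1),o["size"],o["n"],o["z"])
    return d,P
E
python3 - <<'E'
from h import *
r.open_gripper(); p=T.get_position(); r.line_to([p[0],p[1],.18],speed=.25)
r.move_pose([.35,-.4,.25],down(YAW)); look("t2"); print("t",T.get_clock()); print("handle pred",W(0,-.352,.043))
E
```

```text
tube? [0.4594 0.1083] -76.1 [85. 31.] 262
tube? [0.4498 0.4244] 85.1 [32. 29.] 74
tube? [ 0.4216 -0.0413] 75.5 [85. 30.] 268
hi [ 0.6851 -0.2692] 79.4 [159.   3.] 97 0.0455
hi [ 0.5717 -0.2268] -9.3 [76. 12.] 96 0.0478
t 24.0
handle pred [np.float64(0.5716154549716168), np.float64(-0.22617321217519612), 0.043]
```

View pics/t2.png

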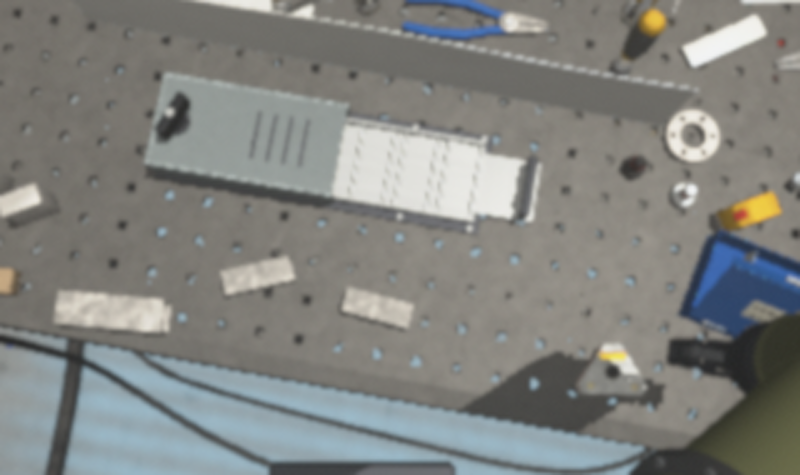

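```bash
cat >> h.py <<'E'
def best(pos,ang):
    q0=np.array(T.get_q()); c=[]
    for k in(0,np.pi,-np.pi):
        s=r.solve_ik(pos,down(ang+k))
        if s is not None: c.append((np.abs(np.array(s)-q0).max(),down(ang+k)))
    return min(c,key=lambda t:t[0])[1]
def pick(c,ang,z=.042):
    a=best([*c,.14],np.radians(ang)); r.move_pose([*c,.14],a); r.hold(.1)
    print("low",r.line_to([*c,z],speed=.1,guard=8),T.get_position()); r.clamp(); print("w",T.get_gripper_width(),T.get_grasp_force())
    r.line_to([*c,.14],speed=.12); r.hold(.1); print("lifted w",T.get_gripper_width(),T.get_grasp_force(),"t",T.get_clock())
def place(y,z=.053):
    a=best(W(0,y,.14),YAW); r.move_pose(W(0,y,.14),a); r.hold(.2); print("w",T.get_gripper_width(),np.subtract(T.get_position(),W(0,y,.14)).round(4))
    print("down",r.line_to(W(0,y,z),speed=.06,guard=8),T.get_position(),T.get_wrist_force().round(1),"w",T.get_gripper_width())
E
python3 - <<'E'
from h import *
pick([.4594,.1083],-76.1)
E
```

```text
low False [0.4596941  0.10840018 0.0424006 ]
w 0.028072322637632968 58.940709829330444
lifted w 0.027567630795806843 59.42093700170517 t 28.8
```

Run:
```python
from h import *
place(-.2075); 
for c in ("scene","top"):
    d=read_camera(c); P=cloud(d)
cv2.imwrite("pics/s3.png",cv2.resize(read_camera("scene")["pixels"][150:290,150:350],(800,560),interpolation=cv2.INTER_CUBIC))
```

```text
w 0.02784943074881934 [-0.0002  0.001  -0.0001]
down True [ 0.59481405 -0.08356799  0.05359084] [-0.2  0.7  5.1] w 0.027770691915256093
```

View pics/s3.png

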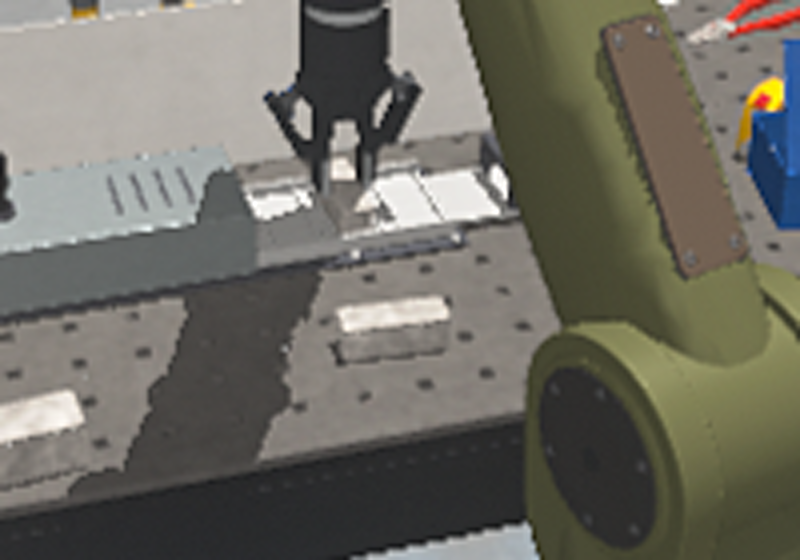

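The tube is held level and in contact at floor height. I release it, check the placing and relocate tube B.

```bash
cat >> h.py <<'E'
def rel():
    r.open_gripper(); r.hold(.1); p=T.get_position(); r.line_to([p[0],p[1],.16],speed=.15)
def bays(P):
    for o in rect(P,.0365,.0455,(.45,.65,-.2,.05)):
        u=o["c"]-O; c,s=np.cos(YAW),np.sin(YAW); print("in carriage: hood x,y",(np.array([u[0]*c+u[1]*s,-u[0]*s+u[1]*c])*1000).round(1),round(o["ang"]-np.degrees(YAW),1),o["size"],o["n"],o["z"])
E
python3 - <<'E'
from h import *
rel(); r.move_pose([.35,-.3,.25],down(YAW)); d,P=look("t4"); bays(P); print("t",T.get_clock())
E
```

```text
tube? [0.4498 0.4257] 84.6 [37. 29.] 77
tube? [ 0.4455 -0.0634] 77.0 [85. 30.] 268
hi [ 0.6853 -0.2699] 80.1 [163.   3.] 96 0.0458
hi [ 0.5961 -0.0835] -9.3 [86. 30.] 248 0.0408
hi [ 0.5723 -0.2275] -9.2 [76. 12.] 94 0.0477
in carriage: hood x,y [   1.1 -207.2] -0.0 [86. 30.] 240 0.0407
t 34.5333
```

View pics/t4.png

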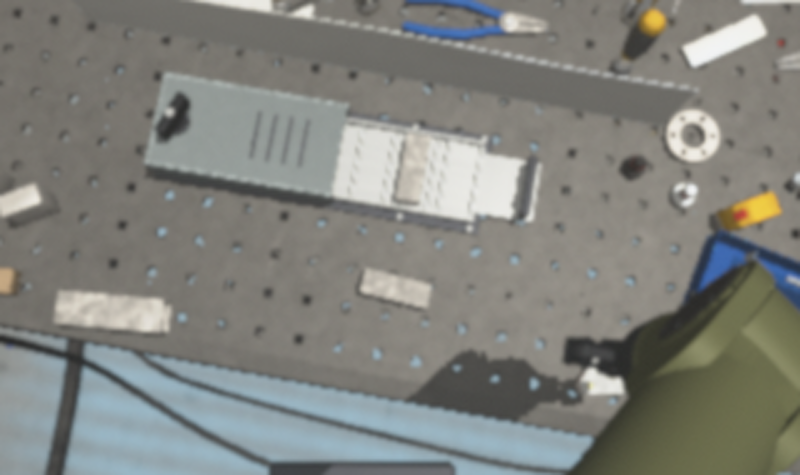

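Tube A sits flat in bay 2. Tube B was knocked and is now at crop (396,288), so I pick it at the new pose and place it in bay 1.

Run:
```python
from h import *
pick([.4455,-.0634],77.0); place(-.269); 
if abs(T.get_gripper_width()-.028)<.002 and abs(T.get_position()[2]-.0535)<.002:
    rel(); r.move_pose([.35,-.38,.25],down(YAW)); d,P=look("t5"); bays(P); print("t",T.get_clock())
```

```text
low False [ 0.44579604 -0.06350774  0.04241056]
w 0.028138293165705756 58.87684553861618
lifted w 0.02807497862497765 59.409542083740234 t 38.4833
w 0.027895569703272886 [-0.0005  0.0003  0.0001]
down True [ 0.58489418 -0.1442395   0.05358422] [-0.9  0.1  5.6] w 0.027787933579153025
tube? [0.4488 0.4222] -0.3 [28. 28.] 60
hi [ 0.6876 -0.2552] 79.5 [137.   3.] 73 0.0461
hi [ 0.5959 -0.0835] -9.3 [86. 30.] 249 0.0406
hi [ 0.5857 -0.1438] -9.4 [86. 30.] 252 0.0405
hi [ 0.5722 -0.2269] -9.3 [76. 12.] 96 0.0479
in carriage: hood x,y [   0.9 -207.3] 0.0 [86. 30.] 245 0.0406
in carriage: hood x,y [   0.6 -268.5] -0.1 [86. 30.] 248 0.0406
t 44.0167
```

View pics/t5.png

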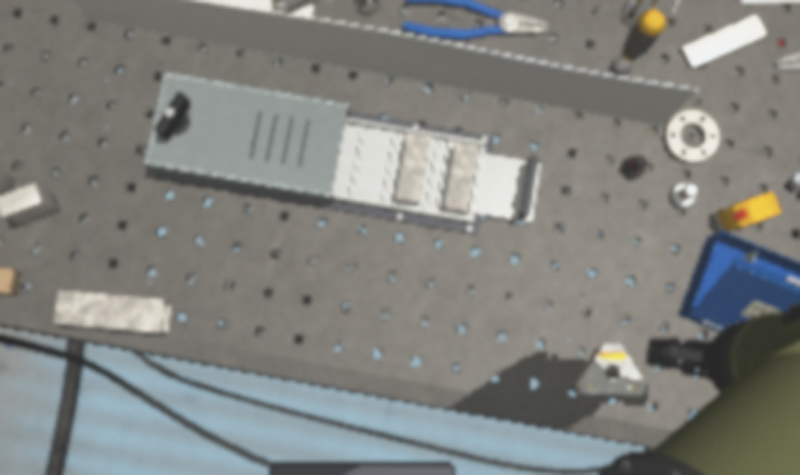

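Run:
```python
from h import *
a=best(W(0,-.388,.16),YAW); r.move_pose(W(0,-.388,.16),a); r.clamp(); r.hold(.1)
r.line_to(W(0,-.388,.041),speed=.12,guard=10)
hy=lambda: ((np.array(T.get_position())[:2]-O)@[-np.sin(YAW),np.cos(YAW)]).round(4)
g=r.line_to(W(0,-.36,.041),speed=.04,guard=18); print(g,hy(),T.get_wrist_force().round(1))
g=r.line_to(W(0,-.205,.041),speed=.06,guard=18); print(g,hy(),T.get_wrist_force().round(1))
if not g:
    g=r.line_to(W(0,-.180,.041),speed=.02,guard=18); print(g,hy(),T.get_wrist_force().round(1))
r.hold(.3); print(hy(),T.get_wrist_force().round(1),"t",T.get_clock())
d=read_camera("scene"); cv2.imwrite("pics/s6.png",cv2.resize(d["pixels"][150:290,120:320],(800,560),interpolation=cv2.INTER_CUBIC))
```

```text
False -0.3612 [-1.  -4.9 -0.1]
False -0.2073 [-1.4 -7.2  1.5]
False -0.1888 [ -1.6 -21.4  -1.4]
-0.1888 [ -1.4 -20.9  -1.7] t 52.3333
```

View pics/s6.png

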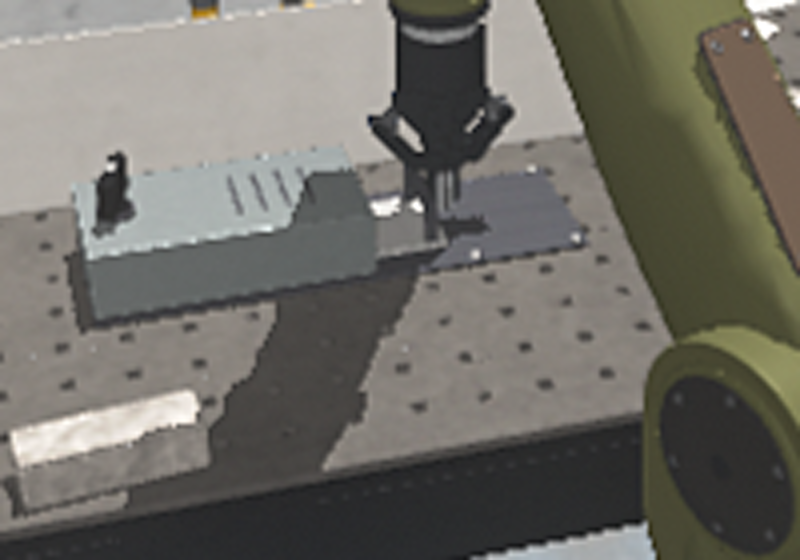

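The carriage is at its stop (21 N). Now I back off and tighten the knob, checking the handle position first.

Run:
```python
from h import *
r.line_to(W(0,-.215,.041),speed=.1); r.line_to(W(0,-.215,.2),speed=.25); r.open_gripper()
r.move_pose([.4,-.4,.25],down(YAW))
P=cloud(read_camera("top"))
for o in rect(P,.036,.055,(.5,.7,-.12,.02)): print("handle",o["c"],o["ang"],o["size"],o["z"])
k=rect(P,.095,.115,(.58,.69,.15,.26)); print("knob",[(o["c"],o["ang"],o["size"]) for o in k])
ang=YAW+2.8
# configuration with room to turn clockwise by 2.8
for psi in(ang,ang+np.pi):
    s=r.solve_ik(W(0,.087,.2),down(psi)); print(np.degrees(psi),None if s is None else np.round(s,2))
print("t",T.get_clock())
```

```text
handle [ 0.60387036 -0.04613826] -9.354110717773438 [77. 12.] 0.0477
knob [(array([0.6434823 , 0.20634369]), -28.360145568847656, array([55., 14.]))]
151.1281826366305 [-0.25  0.62 -0.18  1.43  0.11  1.1   0.62]
331.1281826366305 [-0.62  0.67  0.51  1.43 -0.34  1.13 -2.13]
t 55.875
```

Run:
```python
from h import *
a=down(YAW+2.8); r.set_joints(r.solve_ik(W(0,.087,.2),a)); r.hold(.2); c=W(.0005,.0865,.097)
r.line_to([c[0],c[1],.15],speed=.2,attitude=a)
print(r.line_to(c,speed=.08,guard=10),T.get_position()); r.clamp(); print(T.get_gripper_width(),T.get_grasp_force())
q=np.array(T.get_q())
for d in(.7,1.4,2.1,2.6,2.72,2.8,2.86):
    p=q.copy(); p[6]-=d; r.set_joints(p); t=T.get_torque(); print(d,T.get_q()[6]-q[6],t.round(2),T.get_wrist_force().round(1),T.get_gripper_width(),"t",T.get_clock())
    if t[2]>1.2: break
```

```text
False [0.64323212 0.20660557 0.09725271]
0.01314763940808959 58.8819694519043
0.7 -0.6975306830928364 [ 0.01  0.16 -0.15] [-0.5 -0.2  1.3] 0.01293339384728422 t 60.975
1.4 -1.3966478716799564 [-0.07  0.27 -0.09] [-1.6 -0.7  2.5] 0.012986324511915765 t 61.6833
2.1 -2.096473186578118 [-0.01  0.4  -0.12] [-2.   0.6  2.4] 0.012927896803384072 t 62.3917
2.6 -2.5954267247001 [ 0.04  0.45 -0.08] [-1.1 -0.9  2.3] 0.013052215537561144 t 62.9417
2.72 -2.7146538451000706 [ 0.05  0.51 -0.09] [-2.2 -0.7  4. ] 0.012939861417441294 t 63.1917
2.8 -2.7950285165550657 [ 0.07  0.51 -0.11] [-3.4 -0.2  3.5] 0.012959966827076 t 63.4417
2.86 -2.8546182121273027 [-0.18  0.59  1.49] [-3.2 -0.9  3.8] 0.013337609285590071 t 63.6917
```

Tight stop reached. I release, retreat and make a final check.

Run:
```python
from h import *
r.open_gripper(); r.hold(.2); p=T.get_position(); r.line_to([p[0],p[1],.22],speed=.2); r.move_pose([.4,-.4,.25],down(YAW))
d,P=look("t7")
for o in rect(P,.036,.055,(.5,.7,-.12,.02))+rect(P,.095,.115,(.58,.69,.15,.26)): print(o["c"],o["ang"],o["size"],o["z"])
print("t",T.get_clock())
```

```text
tube? [0.4489 0.4214] -0.3 [28. 28.] 71
hi [ 0.6847 -0.2701] 80.1 [162.   4.] 94 0.0457
hi [ 0.6037 -0.0462] -9.5 [78. 12.] 96 0.0479
[ 0.60367322 -0.04618447] -9.485176086425781 [78. 12.] 0.0479
[0.64346857 0.20649245] -10.37396240234375 [55. 15.] 0.1058
t 67.7333
```

View pics/t7.png

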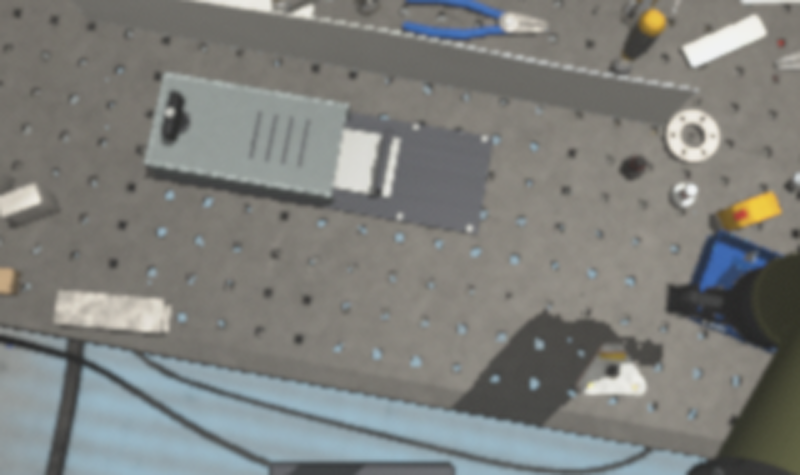

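The picture shows the carriage home, the knob wing back across the hood, and the other things where they were.

```bash
python3 -c "
from h import *
print(r.job_done())"
```

```text
the job is handed in; nothing more can be done
None
```

Job handed in after about 68 s on the robot's clock: both short tubes on the table (there were only two) lie in bays 1 and 2, the carriage is fully home, the knob is turned clockwise to its tight stop, and I moved nothing else.

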